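Seat the brass elbow with its outlet at the red mark

ROBOT

A 6-joint arm with a two-finger parallel gripper is mounted at the origin on a cart in front of the work surface, level with it; the furniture and walls round the work are solid. World frame = base frame: x ahead of the robot, y to its left, z up, the work surface at z = 0. Lengths are in mm, angles in rad, forces in N, time in s.
With the tool pointing down it reaches from about 350 to 850 mm from the base axis. Payload 8.1 kg.
Tool frame: the origin (TCP) lies midway between the tips of the shut fingers; the grasp point (between the pads) lies 19 mm behind it; z points along the fingers, y is the line along which they close (so a half turn about z gives the same grasp; the last joint's range is limited). The gripper opens to 93 mm and grips with 3 to 60 N. Pads are 15 mm wide; open, the fingers measure 128 mm over their backs; the gripper's body (75 mm by 188 mm) begins 65 mm behind the grasp point.
Start: joints at [1.065, 0.13, 1.488, -0, 1.523, -0.085], TCP at [245.074, 547.671, 218.635] pointing down, gripper open.
Joint ranges: [-2.96, 2.96], [-0.89, 2.26], [0.02, 2.5], [-1.34, 4.48], [0, 2.73], [-2.66, 2.66]. Speed limits (rad/s): [2.39, 2.39, 2.79, 3.14, 3.14, 3.14].

INTERFACE

Orientations are given as a unit quaternion [x, y, z, w].
In Python, from station import status, eyes, robot, spotter gives the robot as it stands. The module is installed in compiled form; this text tells all that it offers.
- The arm moves only by the tool move_arm, never from a script. Its argument "steps" is a list of rows, each a list of 7 numbers: the closure, from 0 (fully open) to 1 (shut), then the shift along the tool's x, y, z in m, then the turn, a rotation vector about the tool's x, y, z in degrees. A call has 1 to 5 rows; each row shifts and turns the commanded pose from where the row before left it, along the tool's axes as they then stand; what a row does not reach is not made up. A row lasts 1/10 s, in which the tool goes at most 50 mm and 8.59 degrees, less where a joint would pass 70% of its speed; a pose out of reach is approached as far as the arm can. A call is refused whole if a number of a shift passes 0.05 or a number of a turn 8.59, either way. A call with a gripper value outside its range is refused whole. The fingers move at their own pace and stop on an object; "force" is the grip in N (left out, the last holds). Time passes only in rows, so rows that do not move let the fingers close. It gives the time, the measured TCP pose, the force, the opening and the grip force at its end, in the units of the state.
- status.state(): the state, without advancing time (a new reading comes with each control period).
- eyes.capture(name): name is "side" or "top"; returns a dict with "pixels" (420x560x3 uint8, blue, green, red), "z_map" (420x560 float32, mm along the optical axis (not along the pixel's ray), 0 where there is no reading), "fx", "fy", "cx", "cy" (pixels), "cam_to_world" (4x4, takes a point from camera to world coordinates). Camera axes: x right, y down, z forward; pixel columns grow to the right and rows downward; lengths in mm; the calibration is good to about 2 mm. A picture is of the moment at which its call begins.
- robot.sign_off(): hands the job in; it is judged then, once.
Trained networks look in a picture, given as the dict that the camera call returned (one of the last four; its "shot" number tells which), for a name from the list of things; names that differ only in an ending like _2 or _b are one class to them, and where a whole thing is asked for, a point or a joint stands for the part that bears it (a point fixed in the world has none). Each returns a list of dicts, best first, with "conf" (0 to 1); they miss things now and then, are a little off and sometimes report something else, mostly with a low value. They report only what shows in the picture. A call takes as long as a camera call. They do not tell look-alikes from the thing itself.
- spotter.trace(picture, thing): "mask" (420x560 bool, what is visible of it) and "bbox" ([left, top, right, bottom] in pixels, round what is visible of it).
- spotter.landmark_of(picture, thing): "xy" ([column, row] in pixels: a listed point, or the origin of a listed thing).
The state is a dict: "clock": time; "q": joint angles; "joint_vel": joint speeds; "joint_efforts": joint torques, N m; "tcp_pos": TCP position; "ee_rot": TCP orientation; "force": force on the tool from outside, world axes, zero at the start; "wrist_torque": the same for the moment, N m; "gripper_width": opening from 0.0 (shut) to 1.0 (fully open); "gripper_force": force on a finger pad.
Only numpy, scipy, OpenCV 4.12 (cv2) and the standard library are available. Lean on these libraries where they do the work, as an engineer would, in place of code of your own. Each camera call takes 0.05 s, during which the arm holds its last target. There are 200 camera calls.

TASK

Pick up the brass outlet elbow and stand it upright on the middle of the black pad of the round leak-test seat, turned so that its side outlet points straight at the red mark on the seat's rim. Let go of it there, and leave the dark steel elbow where it stands.

Things in the scene. Friction and masses are not known exactly. Their poses are not given: they have to be found in the camera images.
- brass_elbow: loose yellow brass pipe elbow, upright, 0.3 kg, 110 mm tall: round foot 52 mm across, 12 mm high; stem 30 mm; on top a square head 30 x 30 mm from 68 to 110 mm height, faces square to its x and y: grip there from above. A side outlet pipe (19 mm, collar 25 mm) sticks out level along +x to 46 mm from the axis, 46 mm up. Origin: centre of the underside; z up the axis; +x where the outlet points
- brass_elbow_outlet (a point): the centre of the open end of the brass elbow's outlet, 46 mm out along the elbow's +x and 46 mm above its underside
- steel_elbow: a bystander of exactly the same shape and size as the brass elbow, in dark grey steel; must stay where it stands. Origin and axes as for the brass elbow. The two elbows may change places
- seat: leak-test seat, fixed to the bench between two white machines 282 mm high: round aluminium disc 130 mm across, 10 mm high, with a black rubber pad 68 mm across in the middle, its top 14 mm above the bench. The red mark is a red bar 12 mm wide, running outward on the disc from 36 mm out to a red tab 78 mm from the centre. Origin: centre of the underside; z up; +x points to the red mark
- pad (a point): the centre of the top of the seat's black rubber pad, 14 mm above the bench; axes as the seat's, +x towards the red mark
Not all that is in view belongs to the job. Several things have the shape of the brass_elbow; the one meant has the colours described above.

How it is judged (in metres and radians):
At the end, for the whole second after the job is handed in: The brass elbow stands upright (within 6 degrees) and at rest on the black pad, its axis within 15 mm of the pad's centre and its foot on the pad (height within 4 mm), with its outlet pointing to the red mark within 15 degrees (not away from it) (horizontal distance between brass_elbow and pad below 0.015 m and z of brass_elbow in the frame of pad between -0.004 and 0.004 m and angle between brass_elbow's own z axis and vertical below 0.1 rad and angle between the x axis of brass_elbow and the x axis of seat, either way round below 0.26 rad and x of brass_elbow_outlet in the frame of pad above 0.02 m and linear speed of brass_elbow below 0.02 m/s); the robot touches nothing.
It fails at once if the dark steel elbow is moved by more than 30 mm or tipped over (distance of steel_elbow from where it was at the start of the episode above 0.03 m or angle between steel_elbow's own z axis and vertical above 0.4 rad).
It also fails if it takes over 43 s, if anything falls off the work surface, if the arm or the gripper's body presses on something with over 40 N, if the wrist force passes 120 N, or if a joint passes its speed limit or range.

## Working session

There is one attempt and no reset: what is moved stays moved. The work goes in short steps, Python scripts to look and compute and a tool call to move; the robot and the scene stay as the last step left them, time stands still between calls to the robot, and variables do not carry over. Pictures are saved under pics/ and viewed, at most 10 in all, crops included, and the job is handed in when it is done.

Besides the shell and the picture viewer there is one more tool, called after "Request:" as name([rows], argument=value, ...), one row to a line, values as JSON. move_arm: Moves the arm, as the interface text tells. Its arguments: {"type":"object","properties":{"steps":{"type":"array","items":{"type":"array","items":{"type":"number"}}},"force":{"type":"number"}},"required":["steps"]}

```bash
mkdir -p pics; cat > h.py <<'E'
import numpy as np, cv2
from station import status, eyes, robot, spotter
def world(p,u,v,z=None):
    M=p["cam_to_world"]; d=z if z is not None else p["z_map"][int(round(v)),int(round(u))]
    c=np.array([(u-p["cx"])/p["fx"]*d,(v-p["cy"])/p["fy"]*d,d,1]); return (M@c)[:3]
def cloud(p,mask=None):
    v,u=np.nonzero((p["z_map"]>0)&(mask if mask is not None else True)); d=p["z_map"][v,u]
    c=np.stack([(u-p["cx"])/p["fx"]*d,(v-p["cy"])/p["fy"]*d,d,np.ones_like(d)]); return (p["cam_to_world"]@c)[:3].T, p["pixels"][v,u].astype(int)
def at_height(p,u,v,h):
    M=p["cam_to_world"]; r=M[:3,:3]@np.array([(u-p["cx"])/p["fx"],(v-p["cy"])/p["fy"],1]); o=M[:3,3]; return o+r*(h-o[2])/r[2]
E
python3 - <<'E'
from h import *
np.set_printoptions(precision=1,suppress=True)
im=[]
for n in("top","side"):
    p=eyes.capture(n); cv2.imwrite(f"pics/{n}0.png",p["pixels"]); print(n,p["cam_to_world"][:3,3])
    for t in("brass_elbow","steel_elbow","seat"):
        for r in spotter.trace(p,t):
            c,col=cloud(p,r["mask"]); print(t,r["conf"],r["bbox"],np.median(c,0),c[:,2].max(),np.median(col,0))
    for t in("brass_elbow","brass_elbow_outlet","seat","pad"):
        for r in spotter.landmark_of(p,t): print(t,r["conf"],r["xy"],at_height(p,*r["xy"],{"brass_elbow":0,"brass_elbow_outlet":46,"seat":0,"pad":14}[t]))
print(status.state())
E
```

```text
top [422.8  68.4 918.5]
brass_elbow 0.9 [332.3, 178.8, 365.8, 221.2] [571.2 -43.1  59.1] 118.07623088270054 [ 70.  124.5  56.5]
brass_elbow 0.71 [224.9, 230.1, 267.5, 263.1] [481.1 122.2  58.2] 118.82943582927692 [ 96. 152. 188.]
brass_elbow 0.34 [308.1, 251.7, 349.9, 283.7] [448.8  -6.   58.3] 118.162978254775 [90. 88. 85.]
steel_elbow 0.55 [307.9, 252.1, 351.5, 284.2] [448.8  -6.3  58.5] 118.162978254775 [91. 88. 86.]
seat 0.8 [227.3, 124.3, 300.7, 200.5] [652.4 101.2  12.1] 20.185482779586778 [223. 223. 220.]
brass_elbow 0.8 [251.9, 247.2] [489.9 121.    0. ]
brass_elbow 0.77 [345.4, 200.6] [574.9 -49.2   0. ]
brass_elbow_outlet 0.8 [341.3, 221.3] [531.1 -35.6  46. ]
brass_elbow_outlet 0.65 [223.3, 252.2] [478.1 167.2  46. ]
seat 0.65 [261.9, 157.4] [655.9 103.6   0. ]
pad 0.9 [260.6, 154.7] [657.4 105.5  14. ]
side [237.9 395.7 809.1]
brass_elbow 0.82 [303.1, 148.4, 330.3, 187.7] [570.5 -38.9  55. ] 115.43732381904226 [ 56. 101.  47.]
brass_elbow 0.71 [278.6, 223.7, 304.8, 262.6] [477.1 131.3  56.1] 114.20100667097176 [ 68.  115.5 146. ]
steel_elbow 0.92 [331.0, 193.2, 363.8, 233
[... 169 characters left out ...]
91 [290.4, 255.1] [485.7 127.6   0. ]
brass_elbow 0.61 [311.7, 179.6] [587.6 -53.5   0. ]
brass_elbow_outlet 0.85 [281.2, 262.6] [473.5 167.9  46. ]
brass_elbow_outlet 0.72 [326.5, 185.4] [532.6 -39.5  46. ]
seat 0.88 [244.6, 202.4] [657.2 105.2   0. ]
pad 0.63 [247.1, 199.5] [651.6 100.8  14. ]
{'clock': 0.8, 'q': array([ 1.1,  0.1,  1.5,  0. ,  1.5, -0.1]), 'joint_vel': array([-0.,  0.,  0., -0.,  0., -0.]), 'joint_efforts': array([  0. , -56. , -49.2,   0.1,   0. ,   0. ]), 'tcp_pos': array([245.1, 547.7, 218.7]), 'ee_rot': array([ 0.2,  1. ,  0. , -0. ]), 'force': array([-0.2, -0.2,  1.1]), 'wrist_torque': array([ 0.,  0., -0.]), 'gripper_force': 0.0, 'gripper_width': 0.9976345319694326}
```

```bash
python3 - <<'E'
import cv2
a=cv2.imread("pics/top0.png")[80:320,180:400];cv2.imwrite("pics/t1.png",cv2.resize(a,None,fx=2.5,fy=2.5,interpolation=2))
E
```

```text
(no output)
```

View pics/t1.png

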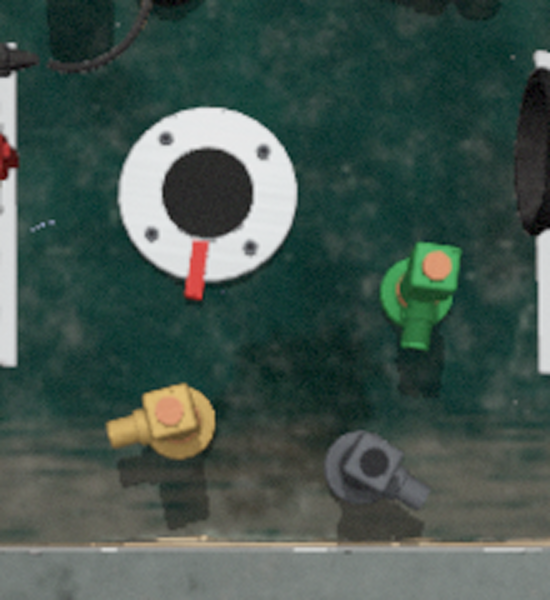

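View pics/top0.png

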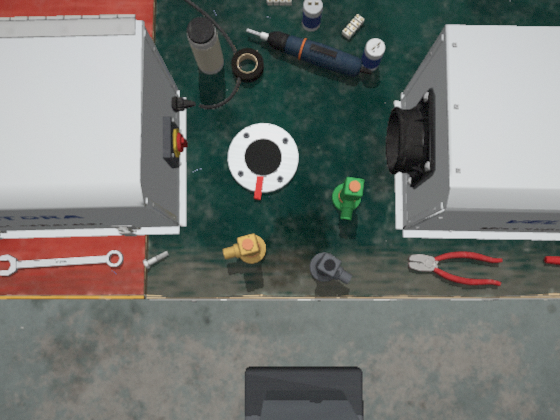

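View pics/side0.png

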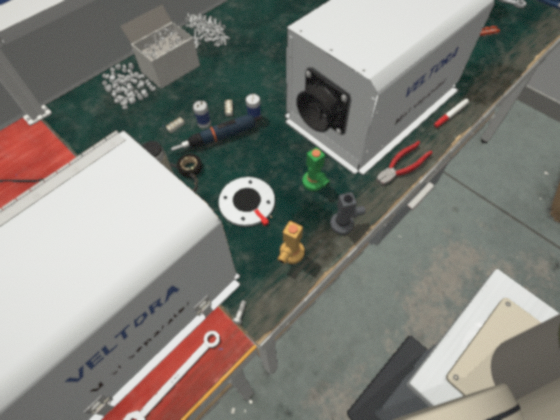

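```bash
cat > m.py <<'E'
from h import *
from scipy.spatial.transform import Rotation as R
np.set_printoptions(precision=2,suppress=True)
def head(p,mask,top=110,tol=9):
    c,_=cloud(p,mask); t=c[(abs(c[:,2]-top)<tol)]
    o=c[abs(c[:,2]-(top-64))<14]
    r=cv2.minAreaRect(t[:,:2].astype(np.float32)); return r,t,o
E
python3 - <<'E'
from m import *
for n in("top","side"):
    p=eyes.capture(n)
    for r in spotter.trace(p,"brass_elbow"):
        c,col=cloud(p,r["mask"]); m=np.median(col,0)
        if m[2]-m[0]<50: continue
        rr,t,_=head(p,r["mask"]); print(n,"head",rr,len(t),t.mean(0),np.median(t[:,2]))
    q=max(spotter.trace(p,"seat"),key=lambda r:r["conf"]); c,col=cloud(p)
    near=np.hypot(c[:,0]-655,c[:,1]-104)<95
    red=near&(col[:,2]>150)&(col[:,1]<90)&(c[:,2]<30)
    wh=near&(col.min(1)>170)&(c[:,2]<30)
    bl=(np.hypot(c[:,0]-655,c[:,1]-104)<45)&(col.max(1)<70)&(c[:,2]<30)
    wc=cv2.minEnclosingCircle(c[wh|bl][:,:2].astype(np.float32)); print("disc",wc,c[wh,2].mean(),"pad",cv2.minEnclosingCircle(c[bl][:,:2].astype(np.float32)),c[bl].mean(0),"red",c[red].mean(0),red.sum())
    for x in(520,580,650,720):
        s=c[(abs(c[:,0]-x)<15)&(c[:,2]>120)]; l=s[s[:,1]>150]; print(x,"left",l[:,1].min() if len(l) else None,"right",s[s[:,1]<-60][:,1].max() if (s[:,1]<-60).any() else None)
    L=c[(c[:,2]>150)&(c[:,1]>200)]; print("left min x",np.percentile(L[:,0],1))
    for t in ("brass_elbow_outlet",):
        for r in spotter.landmark_of(p,t): print(t,r["conf"],at_height(p,*r["xy"],46))
s=status.state(); print(R.from_quat(s["ee_rot"]).as_matrix(), s["clock"])
E
```

```text
top head ((487.5791320800781, 121.27422332763672), (29.833385467529297, 29.978979110717773), 14.436123847961426) 354 [487.15 120.75 112.01] 111.54993440023787
disc ((654.7147827148438, 101.82075500488281), 64.81832885742188) 11.344579785379276 pad ((653.8330078125, 101.61307525634766), 33.04453659057617) [653.11 101.82  15.43] red [595.4  109.84  12.14] 127
520 left 245.67925397156154 right -145.49195434229148
580 left 248.43390587286126 right -103.36635272136259
650 left 220.9496881653028 right -103.31071070616697
720 left 250.2577885779487 right -144.6521141534472
left min x 521.1759333693288
brass_elbow_outlet 0.88 [476.03 166.68  46.  ]
brass_elbow_outlet 0.72 [488.28 114.27  46.  ]
brass_elbow_outlet 0.65 [536.99 -37.9   46.  ]
side head ((485.77215576171875, 121.29944610595703), (28.55137825012207, 30.14781951904297), 14.634803771972656) 210 [484.62 123.08 109.22] 109.05423070384597
disc ((659.7433471679688, 98.70683288574219), 69.8978500366211) 8.59658207797585 pad ((654.0526123046875, 100.57746887207031), 30.591707229614258) [653.86 101.34  12.81] red [591.95 109.16   9.43] 47
520 left 247.04073581071657 right -144.93698338212755
580 left 248.8239769649457 right -103.07649864551797
650 left 249.32671391660898 right -102.54508281294397
720 left 250.21609838853956 right -145.2711035262214
left min x 175.49659585617675
brass_elbow_outlet 0.84 [479.98 168.98  46.  ]
brass_elbow_outlet 0.8 [534.04 -33.15  46.  ]
[[-0.91  0.41  0.  ]
 [ 0.41  0.91  0.  ]
 [-0.    0.   -1.  ]] 1.2
```

```bash
cat > plan.py <<'E'
from m import *
def plan(target,phi,n,g,tool=None):
    s=status.state(); M=R.from_quat(s["ee_rot"]).as_matrix(); p=s["tcp_pos"]
    f0=np.degrees(np.arctan2(M[1,1],M[0,1])); d=(phi-f0+180)%360-180
    if tool: d+=tool
    st=(np.array(target)-p)/n/1000
    print("from",p,f0,"tilt",M[:,2],"turn",d)
    for i in range(n):
        f=np.radians(f0+d*i/n); x=np.array([-np.sin(f),np.cos(f)]);y=np.array([np.cos(f),np.sin(f)])
        print([g,round(float(st[:2]@x),4),round(float(st[:2]@y),4),round(float(-st[2]),4),0,0,round(-d/n,2)])
E
python3 -c "
from plan import *
plan([487,121,225],-75.6,17,0)"
```

```text
from [245.07 547.68 218.66] 65.8909973074978 tilt [ 0.  0. -1.] turn -141.4909973074978
[0, -0.0232, -0.0171, -0.0004, 0, 0, np.float64(8.32)]
[0, -0.0255, -0.0136, -0.0004, 0, 0, np.float64(8.32)]
[0, -0.0272, -0.0097, -0.0004, 0, 0, np.float64(8.32)]
[0, -0.0283, -0.0057, -0.0004, 0, 0, np.float64(8.32)]
[0, -0.0288, -0.0015, -0.0004, 0, 0, np.float64(8.32)]
[0, -0.0287, 0.0027, -0.0004, 0, 0, np.float64(8.32)]
[0, -0.028, 0.0068, -0.0004, 0, 0, np.float64(8.32)]
[0, -0.0268, 0.0108, -0.0004, 0, 0, np.float64(8.32)]
[0, -0.0249, 0.0145, -0.0004, 0, 0, np.float64(8.32)]
[0, -0.0226, 0.018, -0.0004, 0, 0, np.float64(8.32)]
[0, -0.0197, 0.0211, -0.0004, 0, 0, np.float64(8.32)]
[0, -0.0165, 0.0237, -0.0004, 0, 0, np.float64(8.32)]
[0, -0.0129, 0.0258, -0.0004, 0, 0, np.float64(8.32)]
[0, -0.009, 0.0274, -0.0004, 0, 0, np.float64(8.32)]
[0, -0.0049, 0.0284, -0.0004, 0, 0, np.float64(8.32)]
[0, -0.0008, 0.0288, -0.0004, 0, 0, np.float64(8.32)]
[0, 0.0034, 0.0286, -0.0004, 0, 0, np.float64(8.32)]
```

Request:
move_arm([
  [0,-0.023,-0.017,-0.001,0,0,8.3],
  [0,-0.0255,-0.0135,0,0,0,8.3],
  [0,-0.027,-0.01,-0.001,0,0,8.3],
  [0,-0.028,-0.006,0,0,0,8.3],
  [0,-0.029,-0.0015,-0.001,0,0,8.3],
])

```text
clock: 1.7
tcp_pos: [315.9, 421.2, 221.6]
ee_rot: [0.544, 0.839, 0.0, 0.0]
force: [0.7, 0.0, 0.6]
gripper_width: 1.0
gripper_force: 0.0
```

Request:
move_arm([
  [0,-0.0285,0.0025,0,0,0,8.3],
  [0,-0.028,0.007,-0.001,0,0,8.3],
  [0,-0.027,0.011,0,0,0,8.3],
  [0,-0.025,0.0145,-0.001,0,0,8.3],
  [0,-0.0225,0.018,0,0,0,8.3],
])

```text
clock: 2.2
tcp_pos: [387.8, 295.9, 223.9]
ee_rot: [0.806, 0.592, 0.0, 0.0]
force: [0.3, -0.5, 0.0]
gripper_width: 0.997
gripper_force: 0.0
```

Request:
move_arm([
  [0,-0.02,0.021,0,0,0,8.3],
  [0,-0.0165,0.0235,0,0,0,8.3],
  [0,-0.013,0.026,0,0,0,8.3],
  [0,-0.009,0.0275,0,0,0,8.3],
  [0,-0.005,0.0285,0,0,0,8.3],
])

```text
clock: 2.7
tcp_pos: [459.3, 170.1, 223.8]
ee_rot: [0.964, 0.268, 0.0, -0.0]
force: [0.1, 0.3, -0.6]
gripper_width: 1.002
gripper_force: 0.0
```

Request:
move_arm([
  [0,-0.001,0.029,0,0,0,8.3],
  [0,0.0035,0.0285,0,0,0,8.3],
  [0,0,0,0,0,0,0],
  [0,0,0,0,0,0,0],
])

```text
clock: 3.1
tcp_pos: [487.5, 120.8, 223.6]
ee_rot: [0.992, 0.129, -0.0, -0.0]
force: [0.1, -0.4, -0.5]
gripper_width: 1.001
gripper_force: 0.0
```

```bash
python3 -c "
from plan import *
plan([487,121,140],-75.6,3,0); print(status.state()['q'],status.state()['clock'])"
```

```text
from [487.48 120.79 223.59] -75.18701131857138 tilt [-0.  0. -1.] turn -0.412988681428601
[0, -0.0001, -0.0001, 0.0279, 0, 0, np.float64(0.14)]
[0, -0.0001, -0.0001, 0.0279, 0, 0, np.float64(0.14)]
[0, -0.0001, -0.0001, 0.0279, 0, 0, np.float64(0.14)]
[ 0.14 -0.14  1.75  0.    1.53  1.45] 3.1
```

Request:
move_arm([
  [0,0,0,0.04,0,0,0.4],
  [0,0,0,0.04,0,0,0],
  [0,0,0,0.035,0,0,0],
  [0,0,0,0.025,0,0,0],
  [0,0,0,0.01,0,0,0],
], force=25)

```text
clock: 3.6
tcp_pos: [484.8, 121.9, 70.6]
ee_rot: [0.992, 0.127, -0.002, -0.0]
force: [0.2, -0.6, 0.1]
gripper_width: 1.0
gripper_force: 0.0
```

Request:
move_arm([
  [0.5,0,0,0,0,0,0],
  [0.6,0,0,0,0,0,0],
  [1,0,0,0,0,0,0],
  [1,0,0,0,0,0,0],
  [1,0,0,0,0,0,0],
], force=25)

```text
clock: 4.1
tcp_pos: [488.2, 121.2, 74.7]
ee_rot: [0.992, 0.125, 0.001, -0.0]
force: [0.7, 0.1, -0.3]
gripper_width: 0.619
gripper_force: 0.0
```

Request:
move_arm([
  [1,0,0,0,0,0,0],
  [1,0,0,0,0,0,0],
  [1,0,0,0,0,0,0],
], force=25)

```text
clock: 4.4
tcp_pos: [487.5, 121.1, 73.7]
ee_rot: [0.992, 0.125, -0.0, -0.0]
force: [-0.7, 0.4, -0.5]
gripper_width: 0.361
gripper_force: 0.0
```

Request:
move_arm([
  [1,0,0,0,0,0,0],
  [1,0,0,0,0,0,0],
  [1,0,0,0,0,0,0],
], force=25)

```text
clock: 4.7
tcp_pos: [487.4, 121.0, 73.6]
ee_rot: [0.992, 0.125, -0.0, 0.0]
force: [-0.3, 0.3, 0.2]
gripper_width: 0.319
gripper_force: 25.0
```

Request:
move_arm([
  [1,0,0,-0.01,0,0,0],
  [1,0,0,-0.02,0,0,0],
  [1,0,0,-0.02,0,0,0],
  [1,0,0,-0.01,0,0,0],
  [1,0,0,0,0,0,0],
], force=25)

```text
clock: 5.2
tcp_pos: [488.7, 121.3, 135.7]
ee_rot: [0.992, 0.125, 0.002, -0.0]
force: [-0.1, 0.4, -2.0]
gripper_width: 0.32
gripper_force: 25.0
```

```bash
python3 - <<'E'
from plan import *
s=status.state(); print(s["tcp_pos"],s["gripper_width"],s["gripper_force"],s["force"])
p=eyes.capture("top"); c,col=cloud(p)
k=(np.hypot(c[:,0]-s["tcp_pos"][0],c[:,1]-s["tcp_pos"][1])<90)&(col[:,2]-col[:,0]>50)&(c[:,2]>25); b=c[k]
print(k.sum(),b[:,2].min() if k.any() else 0)
cv2.imwrite("pics/t2.png",cv2.resize(p["pixels"][80:320,160:400],None,fx=2.4,fy=2.4))
q=eyes.capture("side"); cv2.imwrite("pics/s2.png",cv2.resize(q["pixels"][130:300,200:400],None,fx=3,fy=3))
for r in spotter.landmark_of(q,"brass_elbow_outlet"): print(r["conf"],r["xy"],at_height(q,*r["xy"],106))
plan([654,101.7,155],-7.4,9,1)
E
```

```text
[488.73 121.3  135.66] 0.320328980564129 24.97163861989975 [-0.06  0.39 -2.04]
2 76.11104595024824
0.6 [280.3, 250.0] [474.48 168.51 106.  ]
0.5 [325.0, 185.0] [512.4   -3.83 106.  ]
from [486.78 121.   132.61] -75.60888386783547 tilt [-0. -0. -1.] turn 68.20888386783548
[1, 0.0175, 0.0067, -0.0025, 0, 0, np.float64(-7.58)]
[1, 0.0164, 0.0089, -0.0025, 0, 0, np.float64(-7.58)]
[1, 0.0151, 0.011, -0.0025, 0, 0, np.float64(-7.58)]
[1, 0.0135, 0.0129, -0.0025, 0, 0, np.float64(-7.58)]
[1, 0.0117, 0.0146, -0.0025, 0, 0, np.float64(-7.58)]
[1, 0.0097, 0.016, -0.0025, 0, 0, np.float64(-7.58)]
[1, 0.0075, 0.0171, -0.0025, 0, 0, np.float64(-7.58)]
[1, 0.0051, 0.018, -0.0025, 0, 0, np.float64(-7.58)]
[1, 0.0027, 0.0185, -0.0025, 0, 0, np.float64(-7.58)]
```

View pics/s2.png

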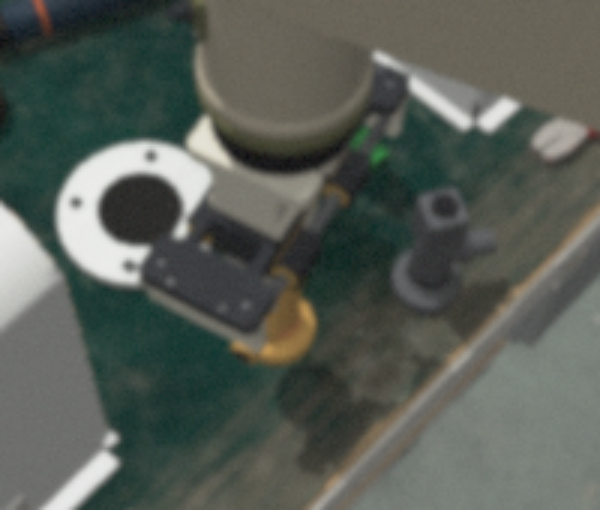

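The side view shows the brass elbow held in the fingers (foot near crop pixel 275,340). The steel elbow is still standing at (430,250).

Request:
move_arm([
  [1,0.0175,0.0065,-0.0025,0,0,-7.6],
  [1,0.0165,0.009,-0.0025,0,0,-7.6],
  [1,0.015,0.011,-0.0025,0,0,-7.6],
  [1,0.0135,0.013,-0.0025,0,0,-7.6],
  [1,0.0115,0.0145,-0.0025,0,0,-7.6],
])

```text
clock: 5.85
tcp_pos: [579.9, 110.2, 144.4]
ee_rot: [0.896, 0.444, -0.001, -0.0]
force: [-0.4, 0.4, -2.9]
gripper_width: 0.32
gripper_force: 25.0
```

Request:
move_arm([
  [1,0.0095,0.016,-0.0025,0,0,-7.6],
  [1,0.0075,0.017,-0.0025,0,0,-7.6],
  [1,0.005,0.018,-0.0025,0,0,-7.6],
  [1,0.0025,0.0185,-0.0025,0,0,-7.6],
  [1,0,0,0,0,0,0],
])

```text
clock: 6.35
tcp_pos: [655.0, 101.0, 154.5]
ee_rot: [0.75, 0.662, -0.001, -0.0]
force: [-0.2, -0.3, -2.2]
gripper_width: 0.319
gripper_force: 25.0
```

Request:
move_arm([
  [1,0,0,0,0,0,0],
  [1,0,0,0,0,0,0],
])

```text
clock: 6.55
tcp_pos: [652.9, 101.8, 155.0]
ee_rot: [0.751, 0.66, -0.001, -0.001]
force: [-0.0, 0.0, -2.5]
gripper_width: 0.323
gripper_force: 25.0
```

```bash
python3 - <<'E'
from plan import *
q=eyes.capture("side"); cv2.imwrite("pics/s3.png",cv2.resize(q["pixels"][130:300,180:380],None,fx=3,fy=3))
for r in spotter.landmark_of(q,"brass_elbow_outlet"): print(r["conf"],r["xy"],at_height(q,*r["xy"],127))
c,col=cloud(q)
k=(np.hypot(c[:,0]-654,c[:,1]-102)<60)&(col[:,2]-col[:,0]>50)&(c[:,2]>40)&(col[:,1]>80); print(k.sum(),np.percentile(c[k],[0,50,100],axis=0) if k.any() else 0)
plan([654,101.7,100],-7.4,3,1); print(status.state()["gripper_width"],status.state()["q"],status.state()["clock"])
E
```

```text
0.7 [325.5, 185.6] [502.5   8.5 127. ]
0.66 [254.8, 182.6] [611.46 103.69 127.  ]
436 [[606.96  94.11  86.43]
 [641.56 115.37 128.44]
 [678.67 127.67 189.74]]
from [653.24 101.83 155.67] -7.291072287833262 tilt [-0. -0. -1.] turn -0.10892771216674646
[1, -0.0, 0.0003, 0.0186, 0, 0, np.float64(0.04)]
[1, -0.0, 0.0003, 0.0186, 0, 0, np.float64(0.04)]
[1, -0.0, 0.0003, 0.0186, 0, 0, np.float64(0.04)]
0.3211908918402356 [0.08 0.33 1.37 0.   1.44 0.2 ] 6.65
```

View pics/s3.png

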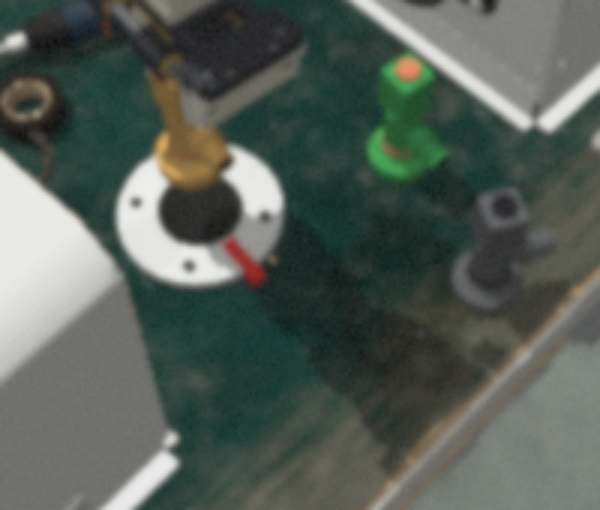

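The elbow hangs above the pad (foot near crop pixel 190,155). Its outlet (225,160) points the same way as the red bar (245,260), so I'll lower it.

Request:
move_arm([
  [1,0,0,0.015,0,0,0],
  [1,0,0,0.025,0,0,0],
  [1,0,0,0.015,0,0,0],
  [1,0,0,0.007,0,0,0],
  [1,0,0,0.002,0,0,0],
])

```text
clock: 7.15
tcp_pos: [653.1, 101.6, 90.4]
ee_rot: [0.75, 0.661, -0.001, -0.001]
force: [-0.4, -0.5, -1.9]
gripper_width: 0.321
gripper_force: 25.0
```

Request:
move_arm([
  [1,0,0,0.001,0,0,0],
  [1,0,0,0.001,0,0,0],
  [1,0,0,0,0,0,0],
  [1,0,0,0,0,0,0],
])

```text
clock: 7.55
tcp_pos: [654.7, 101.6, 90.9]
ee_rot: [0.75, 0.661, 0.0, 0.0]
force: [0.2, 0.4, -2.1]
gripper_width: 0.317
gripper_force: 25.0
```

Request:
move_arm([
  [1,0,0,0.001,0,0,0],
  [1,0,0,0.001,0,0,0],
  [1,0,0,0,0,0,0],
  [1,0,0,0,0,0,0],
])

```text
clock: 7.95
tcp_pos: [654.1, 101.6, 88.0]
ee_rot: [0.75, 0.661, -0.0, -0.0]
force: [0.2, -0.1, -1.8]
gripper_width: 0.32
gripper_force: 25.0
```

Request:
move_arm([
  [1,0,0,0.001,0,0,0],
  [1,0,0,0,0,0,0],
  [1,0,0,0,0,0,0],
])

```text
clock: 8.25
tcp_pos: [654.4, 101.6, 87.7]
ee_rot: [0.75, 0.661, 0.0, 0.0]
force: [-0.7, -0.5, 2.3]
gripper_width: 0.323
gripper_force: 25.0
```

Contact is felt, so I'll release.

Request:
move_arm([
  [0.6,0,0,0,0,0,0],
  [0.4,0,0,0,0,0,0],
  [0.2,0,0,0,0,0,0],
  [0,0,0,0,0,0,0],
  [0,0,0,0,0,0,0],
])

```text
clock: 8.75
tcp_pos: [654.2, 101.6, 87.1]
ee_rot: [0.75, 0.661, -0.0, 0.0]
force: [-0.2, 0.9, 0.0]
gripper_width: 0.696
gripper_force: 0.0
```

Request:
move_arm([
  [0,0,0,0,0,0,0],
  [0,0,0,0,0,0,0],
  [0,0,0,0,0,0,0],
])

```text
clock: 9.05
tcp_pos: [654.2, 101.6, 87.1]
ee_rot: [0.75, 0.661, -0.0, -0.0]
force: [0.1, -0.9, 0.2]
gripper_width: 0.952
gripper_force: 0.0
```

Request:
move_arm([
  [0,0,0,-0.02,0,0,0],
  [0,0,0,-0.04,0,0,0],
  [0,0,0,-0.04,0,0,0],
  [0,0,0,-0.04,0,0,0],
  [0,0,0,-0.04,0,0,0],
])

```text
clock: 9.55
tcp_pos: [654.0, 101.6, 268.9]
ee_rot: [0.75, 0.661, 0.0, 0.0]
force: [0.3, -0.5, -0.5]
gripper_width: 0.997
gripper_force: 0.0
```

Request:
move_arm([
  [0,0,-0.045,0,0,0,0],
  [0,0,-0.045,0,0,0,0],
  [0,0,-0.045,0,0,0,0],
  [0,0,-0.045,0,0,0,0],
  [0,0,-0.02,0,0,0,0],
])

```text
clock: 10.05
tcp_pos: [453.0, 127.2, 267.2]
ee_rot: [0.75, 0.662, 0.0, -0.0]
force: [1.0, -0.1, 0.4]
gripper_width: 1.001
gripper_force: 0.0
```

```bash
python3 - <<'E'
from plan import *
ims=[]
for n in("top","side"):
    p=eyes.capture(n); ims.append(p["pixels"])
    for t,top in(("brass_elbow",124),("steel_elbow",110)):
      for r in spotter.trace(p,t):
        c,col=cloud(p,r["mask"]); 
        try: rr,tt,_=head(p,r["mask"],top); print(n,t,r["conf"],np.median(col,0),rr,len(tt),np.median(tt[:,2]))
        except Exception as e: print(n,t,"x")
    for r in spotter.landmark_of(p,"brass_elbow_outlet"): print("out",r["conf"],at_height(p,*r["xy"],60))
cv2.imwrite("pics/f.png",np.hstack([cv2.resize(i[100:300,180:380],None,fx=2,fy=2) for i in ims]))
print(status.state()["tcp_pos"],status.state()["clock"])
E
```

```text
top brass_elbow 0.6 [ 71. 125.  59.] ((579.8057250976562, -48.74333190917969), (15.94823169708252, 18.011226654052734), 38.65155029296875) 43 115.68522602845587
top steel_elbow 0.88 [90. 87. 84.] ((455.2018127441406, -7.852588653564453), (29.89020538330078, 30.06462287902832), 60.07112503051758) 362 111.79256406317506
out 0.67 [530.71 -38.49  60.  ]
side brass_elbow 0.7 [ 67. 110. 138.] ((653.3844604492188, 102.57649230957031), (29.74321174621582, 31.533058166503906), 82.21564483642578) 185 122.78807732584312
side brass_elbow 0.67 [55. 86. 54.] ((0.0, 0.0), (0.0, 0.0), 0.0) 0 nan
side brass_elbow 0.38 [62. 62. 61.] ((0.0, 0.0), (0.0, 0.0), 0.0) 0 nan
side steel_elbow 0.87 [63. 63. 62.] ((439.8211364746094, -4.121637344360352), (20.51689910888672, 2.709024429321289), 71.13819122314453) 18 103.90190142247201
out 0.98 [613.03 110.81  60.  ]
out 0.65 [529.9  -34.19  60.  ]
[456.54 126.5  266.91] 10.45
  return _methods._mean(a, axis=axis, dtype=dtype,
  ret = ret.dtype.type(ret / rcount)
```

View pics/f.png

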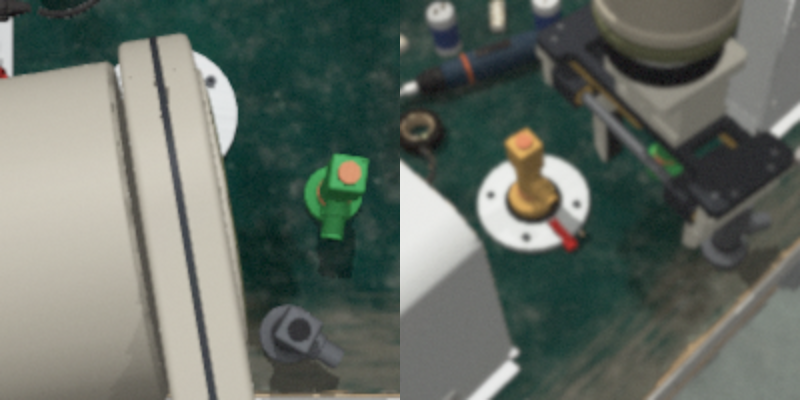

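The side view shows the brass elbow upright on the black pad (535,190), with its outlet pointing along the red bar (565,233). I measure its head at (653,103), its top at 123 mm and its angle at 82°/172°. The steel elbow is unmoved and the arm is clear.

```bash
python3 -c "
from station import robot
print(robot.sign_off())"
```

```text
the job is handed in; nothing more can be done
None
```

The brass elbow stands upright on the middle of the black pad with its outlet pointing at the red mark. The gripper has let go and is clear, the steel elbow is where it stood, and the job is handed in (no verdict was returned).

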